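Shift the bench gearbox from second into third

TASK

The overhauled gearbox on the bench is standing in second gear, its lever pulled back in the left-hand lane of the gate. Push the lever with your fingertips, without taking hold of it, into third for the test run: out of second, across to the right through neutral, then forward until it is fully home, without running into first or fourth on the way. Leave the lever there and do not disturb the tools and parts lying about.

Things in the scene. Friction and masses are not known exactly. Their poses are not given: they have to be found in the camera images.
- gearbox: Grey cast gearbox, 395 mm long (x), fixed on a bench stand 220 mm wide. Origin on the bench, straight below the centre of the gate. +x is FORWARD (to the big round bell housing, away from the robot at yaw 0), +y LEFT, z up. The case top is 135 mm up; on it a 112 x 102 mm tower carries the steel gate plate, its top 191 mm up. Only the lever stands higher.
- gate_center (a point): Centre of the gate plate's top face, 191 mm up; axes as gearbox. The H opening: two lanes fore and aft, centres 25 mm left and right of here, 18 mm wide, 83 mm long, joined by the 18 mm wide neutral cross-slot. Tongues 32 mm wide part the lanes before and behind the cross-slot. From the robot's end: first = left lane forward, second left back, third = RIGHT lane FORWARD, fourth right back.
- knob (a point): Centre of the lever's black ball knob (40 mm diameter) on a 12 mm round stick, 190 mm above the lever's pivot, which lies inside the case 75 mm above the bench, below the gate centre. Knob centre 265 mm above the bench when upright, about 255 in gear; in gear it is about 52 mm before or behind and 40 mm left or right of the gate centre. z along the stick.
- lever_fore_aft (a joint): Lever's fore-and-aft angle, rad: 0 neutral, positive forward (first, third), negative back (second, fourth); stops, fully home, at -0.28 and +0.28. 0.1 rad is about 19 mm at the knob. Stays where it is left; about 5 N at the knob moves it.
- lever_across (a joint): Lever's sideways angle, rad, positive to the RIGHT (gearbox -y): left lane about -0.22, right lane +0.22, stops at +-0.245. It crosses only with the stick in the neutral cross-slot (lever_fore_aft within about 0.03 of 0; the tongues' rounded corners lead it in from about 0.05 off). In a lane it has about 0.03 of play each way. Stays where it is left; about 3 N at the knob moves it.
- bearing: Ball bearing, 47 mm outside diameter, 14 mm high, lying flat and loose on the case top in front of the tower. Origin: centre of its underside. Leave it alone.
- socket: Spanner socket, 30 mm diameter, 40 mm high, standing loose on the case top behind the tower (its top 175 mm above the bench). Origin: centre of its underside. Leave it alone.
- spanner: Loose spanner, 200 mm long along its x, lying on the bench to the left of the gearbox. Leave it alone.
- screwdriver: Loose screwdriver, 190 mm long along its x, lying on the bench to the left. Leave it alone.
- oil_can: Loose oil can, 72 mm diameter, body 92 mm high with a thin bent spout up to 158 mm, standing on the bench front left of the gearbox. Leave it alone.
- hammer: Loose hammer, 280 mm long along its x, lying on the bench to the right of the gearbox. Leave it alone.
- bolt_tray: Loose steel tray of bolts, 100 x 130 x 28 mm, on the bench rear right of the gearbox. Leave it alone.

How it is judged (in metres and radians):
On the way, in this order (a step that is already met when the one before it is completed fails the run):
1. the lever is out of second, in neutral (value of joint lever_fore_aft between -0.1 and 0.1 rad), for 0.02 s.
2. the lever is across in the right-hand lane, not yet in third (value of joint lever_across above 0.17 rad and value of joint lever_fore_aft below 0.16 rad), for 0.02 s.
3. the lever is forward, home in third (value of joint lever_fore_aft above 0.245 rad and value of joint lever_across above 0.17 rad), for 0.2 s.
At the end, for the whole second after the job is handed in: The lever stands still in third: in the right-hand lane (lever_across above 0.17 rad) and forward within 0.035 rad of its stop (lever_fore_aft above 0.245 rad, about 7 mm at the knob). None of the loose tools and parts is more than 20 mm from where it was (all of step 3 and velocity of joint lever_fore_aft between -0.05 and 0.05 rad/s and distance of each of bearing, socket, spanner, screwdriver, oil_can, hammer, bolt_tray from where it was at the start of the episode below 0.02 m); the robot touches nothing.
It fails at once if the lever is run well into first (more than half way) (value of joint lever_fore_aft above 0.16 rad and value of joint lever_across below 0 rad).
It fails at once if the lever is run well into fourth (more than half way) (value of joint lever_fore_aft below -0.16 rad and value of joint lever_across above 0 rad).
It fails at once if the knob or the stick is taken between the fingers (distance between the grasp point and knob below 0.022 m or (horizontal distance between the grasp point and knob below 0.012 m and height (world z) of the grasp point below 0.245 m)).
It fails at once if a loose tool or part is knocked over, lifted or moved by more than 30 mm (distance of any of bearing, socket, spanner, screwdriver, oil_can, hammer, bolt_tray from where it was at the start of the episode above 0.03 m or angle between any of oil_can, socket's own z axis and vertical above 0.5 rad).
It fails at once if the arm or the gripper's body, not the fingers, pushes the lever or the gearbox (contact force between the arm and gearbox above 5 N).
It also fails if it takes over 51 s, if anything falls off the work surface, if the arm or the gripper's body presses on something with over 40 N, if the wrist force passes 120 N, or if a joint passes its speed limit or range.

ROBOT

A 7-joint arm with a two-finger parallel gripper is mounted at the origin on the work surface. World frame = base frame: x ahead of the robot, y to its left, z up, the work surface at z = 0. Lengths are in m, angles in degrees, forces in N, time in s.
With the tool pointing down it reaches from about 0.35 to 0.775 m from the base axis. Payload 3.1 kg.
Tool frame: the origin (TCP) lies midway between the tips of the shut fingers; the grasp point (between the pads) lies 19 mm behind it; z points along the fingers, x is the direction in which the jaws open and shut, and the axes are right-handed (so a half turn about z gives the same grasp; the last joint's range is limited). The gripper opens to 85 mm and grips with 20 to 120 N. Pads are 22 mm wide; open, the fingers measure 114 mm over their backs; the gripper's body (76 mm by 85 mm) begins 54 mm behind the grasp point. The pads swing forward as they close: fully open they stand 13 mm farther back than shut.
Start: joints at [71.35, 17.813, 0.802, 86.603, -0.252, 75.585, -1.558], TCP at [0.154, -0.528, 0.231] pointing down, gripper open.
Joint ranges: [-154.91, 154.91], [-16.99, 109.72], [-72.82, 74.43], [7.12, 147.25], [-82.49, 262.49], [11.32, 116.49], [-174.64, 174.64]. Speed limits (degrees/s): [159.86, 159.86, 180, 180, 180, 180, 180].

INTERFACE

Orientations are given as [roll, pitch, yaw] about the fixed x, y, z axes, in that order (R = Rz(yaw) Ry(pitch) Rx(roll)).
In Python, from cell import ctrl gives the robot as it stands.
- The arm moves only by the tool step_arm, never from a script. Its argument "series" is text: rows parted by semicolons, each of 7 numbers parted by spaces: the shift along the world's x, y, z in mm, then the turn, a rotation vector about the world's x, y, z in degrees, then the closure, from -1 (fully open) to 1 (shut), so that 0 is half open. A call has 1 to 20 rows; each row shifts and turns the commanded pose from where the row before left it; what a row does not reach is not made up. A row lasts 1/12 s, in which the tool goes at most 41.7 mm and 7.16 degrees, less where a joint would pass 70% of its speed; a pose out of reach is approached as far as the arm can. A call with a gripper value outside its range is refused whole. The fingers move at their own pace and stop on an object; "grip_force" is the grip in N (left out, the last holds). Time passes only in rows, so rows that do not move let the fingers close. It gives the time, the measured TCP pose, the force and the opening at its end, in the units of the state.
- ctrl.state(): the state, without advancing time (a new reading comes with each control period).
- ctrl.get_image(name): name is "scene" or "top" or "wrist"; returns the picture (420x560x3 uint8, blue, green, red); there is no depth.
- ctrl.get_calibration(name): a dict with "camera_matrix" (3x3 intrinsics, pixels), "extrinsics" (4x4, takes a point from world to camera coordinates). Camera axes: x right, y down, z forward; pixel columns grow to the right and rows downward; lengths in m; the calibration is good to about 2 mm. The wrist camera is an equidistant fisheye: a pixel r from the principal point sees the ray r / f radians off the axis. A picture is of the moment at which its call begins: read the wrist's pose just before it. get_calibration takes no time and is no camera call; for the wrist camera it gives the pose at the moment of the call.
- ctrl.finish_job(): hands the job in, once; it reports no verdict.
The state is a dict: "clock": time; "q": joint angles; "joint_vel": joint speeds; "joint_torque": joint torques, N m; "eef_pos": TCP position; "tool_rot": TCP orientation; "ft_force": force on the tool from outside, world axes, zero at the start; "torque": the same for the moment, N m; "gripper_width": opening from 0.0 (shut) to 1.0 (fully open).
Only numpy, scipy, OpenCV 4.12 (cv2) and the standard library are available. Lean on these libraries where they do the work, as an engineer would, in place of code of your own. Each camera call takes 0.05 s, during which the arm holds its last target.

## Working session

There is one attempt and no reset: what is moved stays moved. The work goes in short steps, Python scripts to look and compute and a tool call to move; the robot and the scene stay as the last step left them, time stands still between calls to the robot, and variables do not carry over. Pictures are saved under pics/ and viewed, and the job is handed in when it is done.

Besides the shell and the picture viewer there is one more tool, called after "Emit:" by a JSON object that holds its "op" and its "data". step_arm: Moves the arm, as the interface text tells. Its arguments: {"type":"object","properties":{"series":{"type":"string"},"grip_force":{"type":"number"}},"required":["series"]}

```bash
mkdir -p pics; ls; python3 - <<'E'
from cell import ctrl
import cv2
print(ctrl.state())
for n in("scene","top"):
    cv2.imwrite(f"pics/{n}0.png",ctrl.get_image(n)); c=ctrl.get_calibration(n); print(n,c)
E
```

```text
pics
{'clock': 0.0, 'q': array([71.35215834, 17.86094215,  0.80247643, 86.69310658, -0.25232327,
       75.58459483, -1.55768075]), 'joint_vel': array([-0.06324248,  0.04596751,  0.0205178 , -0.04420025, -0.01524199,
       -0.00716977,  0.10977001]), 'joint_torque': array([ 3.33489737e-06, -3.79919744e+01,  1.46129429e-01, -2.30587828e+01,
        1.23311242e-02,  1.35644060e-02,  3.70861656e-06]), 'eef_pos': array([ 0.15378307, -0.52729146,  0.23020818]), 'tool_rot': array([ 1.79994390e+02,  1.36763871e-01, -7.37370527e+01]), 'ft_force': array([-0.9963446 , -1.33842332, -0.58645968]), 'torque': array([-0.06796811, -0.01989637, -0.00141675]), 'gripper_width': 1.002323833900201}
scene {'camera_matrix': array([[431.83063868,   0.        , 279.49031002],
       [  0.        , 431.83063868, 203.05859936],
       [  0.        ,   0.        ,   1.        ]]), 'extrinsics': array([[ 0.82742318,  0.56139724, -0.01428345, -0.42880945],
       [ 0.34136268, -0.52299273, -0.78099304, -0.03670059],
       [-0.44591747,  0.64133591, -0.62437638,  1.18092902],
       [ 0.        ,  0.        ,  0.        ,  1.        ]])}
top {'camera_matrix': array([[456.73186627,   0.        , 283.63577679],
       [  0.        , 456.73186627, 206.87112975],
       [  0.        ,   0.        ,   1.        ]]), 'extrinsics': array([[-1.51305698e-02, -9.99885004e-01,  1.02229889e-03,
         3.34224650e-02],
       [-9.80520074e-01,  1.46372701e-02, -1.95872751e-01,
         5.38994671e-01],
       [ 1.95835263e-01, -3.96605091e-03, -9.80628788e-01,
         1.17341254e+00],
       [ 0.00000000e+00,  0.00000000e+00,  0.00000000e+00,
         1.00000000e+00]])}
```

View pics/scene0.png

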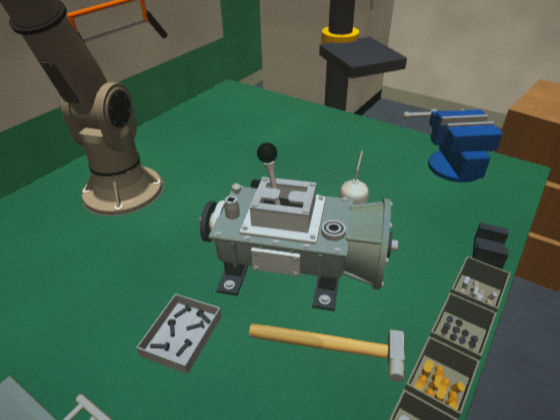

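View pics/top0.png

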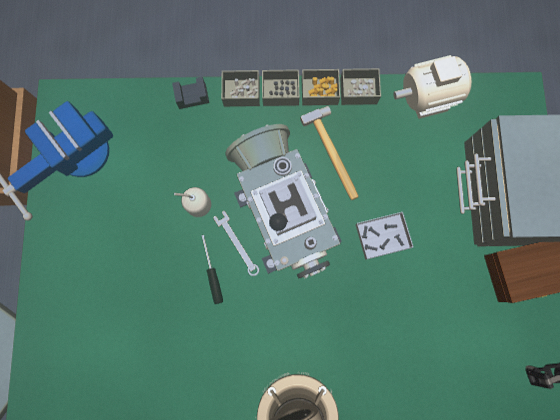

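```bash
python3 - <<'E'
import cv2
a=cv2.imread("pics/top0.png")[115:285,215:350]; cv2.imwrite("pics/topz.png",cv2.resize(a,None,fx=3.5,fy=3.5,interpolation=cv2.INTER_CUBIC))
a=cv2.imread("pics/scene0.png")[130:320,190:410]; cv2.imwrite("pics/scz.png",cv2.resize(a,None,fx=3,fy=3,interpolation=cv2.INTER_CUBIC))
E
```

```text
(no output)
```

View pics/topz.png

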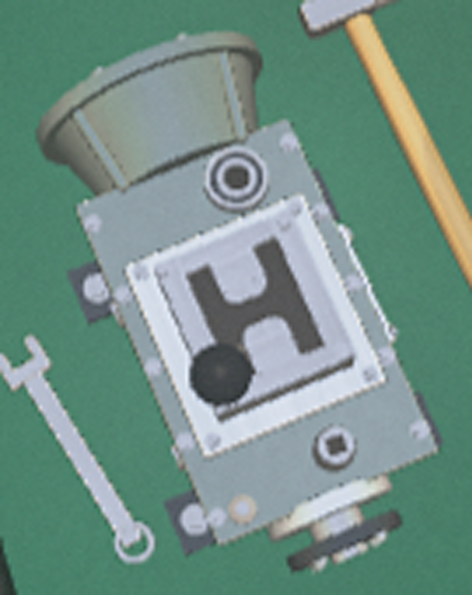

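View pics/scz.png

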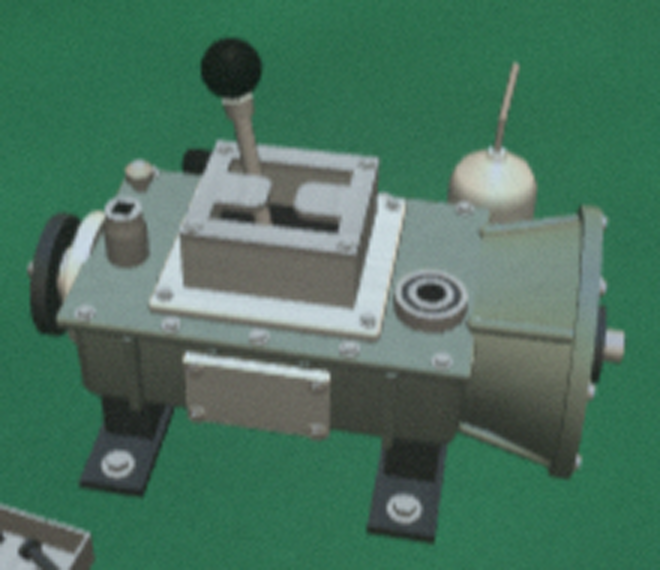

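```bash
cat >h.py <<'E'
import numpy as np,cv2
from cell import ctrl
from scipy.optimize import least_squares
def proj(n,P):
    c=ctrl.get_calibration(n);E=c["extrinsics"];p=np.atleast_2d(P)@E[:3,:3].T+E[:3,3];q=p@c["camera_matrix"].T
    return q[:,:2]/q[:,2:]
def g2w(t,P): # t=x,y,yaw
    c,s=np.cos(t[2]),np.sin(t[2]);P=np.atleast_2d(np.array(P,float))
    return np.c_[t[0]+c*P[:,0]-s*P[:,1],t[1]+s*P[:,0]+c*P[:,1],P[:,2]]
E
python3 - <<'E'
from h import *
z=.191
A=np.array([[41.5,34],[41.5,16],[41.5,-16],[41.5,-34],[-41.5,-16],[-41.5,-34],[-56,-51]])/1000
pa=np.array([[188,275],[211,265],[258,247],[280,238],[300,355],[322,343],[352,362]])/3.5+[215,115]
B=np.array([[56,51],[56,-51],[-56,-51],[-56,51]])/1000
pb=np.array([[378,160],[357,250],[185,232],[218,142]])/3+[190,130]
h=lambda X:np.c_[X,np.full(len(X),z)]
f1=lambda t:(proj("top",g2w(t,h(A)))-pa).ravel()
f2=lambda t:(proj("scene",g2w(t,h(B)))-pb).ravel()
for f in(f1,f2,lambda t:np.r_[f1(t),f2(t)]):
    s=least_squares(f,[.5,0,.4]);print(s.x,np.rad2deg(s.x[2]),np.abs(s.fun).max(),np.round(s.fun,1)); t=s.x
k1=np.array([[221,373]])/3.5+[215,115];k2=np.array([[231,68]])/3+[190,130]
s=least_squares(lambda p:np.r_[(proj("top",p)-k1).ravel(),(proj("scene",p)-k2).ravel()],[.5,.05,.25]);print(s.x,s.fun)
d=s.x[:2]-t[:2];c,sn=np.cos(t[2]),np.sin(t[2]);print(c*d[0]+sn*d[1],-sn*d[0]+c*d[1])
for n,p in dict(sock=[-.09,-.03,.175]).items(): print(proj("top",g2w(t,p)))
E
```

```text
[0.51970323 0.01566753 0.35293985] 20.221963809453623 1.5555000976544022 [-0.4 -0.8  0.1 -0.6 -0.9 -0.1 -0.2 -0.1 -0.2  0.8  0.6  1.6  0.9 -0.8]
[0.52207857 0.01745645 0.40558686] 23.238415481918466 1.1884160336827847 [ 0.6 -1.2  0.8  1.  -1.2  0.3 -0.2 -0.6]
[0.52070422 0.01635801 0.37837023] 21.679017231258772 2.629638825757496 [-0.9 -0.7 -0.5 -0.7 -1.6 -0.5 -1.  -0.7 -0.2  0.1  0.5  0.6  1.  -1.9
  0.4 -0.6 -1.1  1.5 -2.6 -0.2 -0.3 -0.9]
[0.46630919 0.03916893 0.25577381] [-0.15497087 -0.17358695 -0.19985687  0.03868905]
-0.042121057551611725 0.04129133282573843
[[313.6371279  233.96267362]]
```

```bash
python3 - <<'E'
import cv2
from h import *
t=[.5207,.01636,.378]
def rect(a,b,c,d,z): return [[a,b,z],[c,b,z],[c,d,z],[a,d,z]]
for n,(r0,r1,c0,c1) in dict(top=(165,240,245,325),scene=(175,240,240,330)).items():
    a=cv2.imread(f"pics/{n}0.png")[r0:r1,c0:c1];k=8
    a=cv2.resize(a,None,fx=k,fy=k,interpolation=cv2.INTER_CUBIC); b=a.copy()
    for R,col in((rect(.056,.051,-.056,-.051,.191),(0,0,255)),(rect(.0415,.034,-.0415,.016,.191),(0,255,0)),(rect(.0415,-.016,-.0415,-.034,.191),(0,255,0))):
        p=(proj(n,g2w(t,R))-[c0,r0]+.5)*k
        cv2.polylines(b,[p.astype(int)],True,col,1)
    cv2.imwrite(f"pics/{n}ov.png",b);cv2.imwrite(f"pics/{n}raw.png",a)
E
```

```text
(no output)
```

View pics/topov.png

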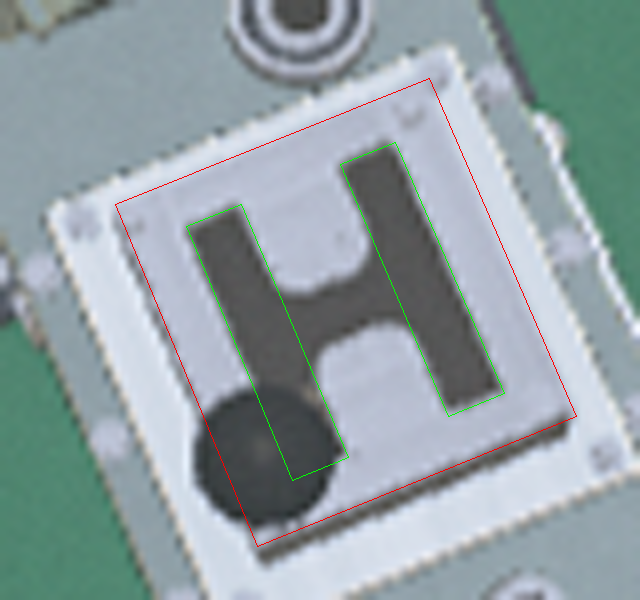

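View pics/sceneov.png

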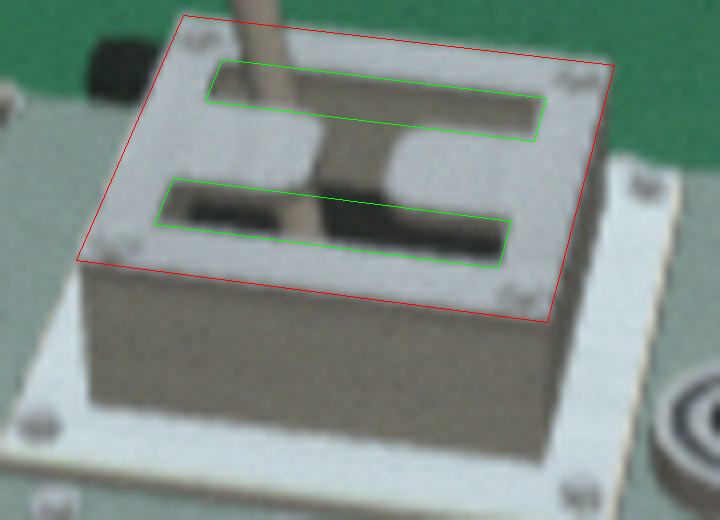

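Emit:
{"op": "step_arm", "data": {"series": "0 0 35 0 0 0 1;0 0 35 0 0 0 1;0 0 35 0 0 0 1;18 30 0 0 0 0.4 1;18 30 0 0 0 0.4 1;18 30 0 0 0 0.4 1;18 30 0 0 0 0.4 1;18 30 0 0 0 0.4 1;18 30 0 0 0 0.4 1;18 30 0 0 0 0.4 1;18 30 0 0 0 0.4 1;18 30 0 0 0 0.4 1;18 30 0 0 0 0.4 1;18 30 0 0 0 0.4 1;18 30 0 0 0 0.4 1;18 30 0 0 0 0.4 1;18 30 0 0 0 0.4 1;0 0 0 0 0 0 1", "grip_force": 40}}

```text
clock: 1.6
eef_pos: [0.4087, -0.0996, 0.3362]
tool_rot: [-179.8, 0.2, -67.3]
ft_force: [0.3, 1.1, 0.4]
gripper_width: -0.002
```

Emit:
{"op": "step_arm", "data": {"series": "4 31 0 0 0 0 1;4 31 0 0 0 0 1;4 31 0 0 0 0 1;4 31 0 0 0 -0.6 1;0 0 0 0 0 0 1;0 0 0 0 0 0 1;0 0 0 0 0 0 1"}}

```text
clock: 2.18
eef_pos: [0.4218, 0.0151, 0.3359]
tool_rot: [179.9, -0.0, -68.8]
ft_force: [0.1, -0.3, -0.4]
gripper_width: -0.0
```

```bash
cat >>h.py <<'E'
T=[.5207,.01636,.378]
def w2g(p):
    c,s=np.cos(T[2]),np.sin(T[2]);d=np.array(p[:2])-T[:2];return np.round(1000*np.array([c*d[0]+s*d[1],-s*d[0]+c*d[1]]),1)
def st(): 
    s=ctrl.state();print(s["clock"],s["eef_pos"],s["tool_rot"],s["ft_force"],"g",w2g(s["eef_pos"]))
def shot(tag,box=None):
    for n,(r0,r1,c0,c1) in dict(top=(120,270,200,360),scene=(110,250,190,350)).items():
        a=ctrl.get_image(n);cv2.imwrite(f"pics/{n}_{tag}_full.png",a);cv2.imwrite(f"pics/{n}_{tag}.png",cv2.resize(a[r0:r1,c0:c1],None,fx=3.5,fy=3.5,interpolation=cv2.INTER_CUBIC))
E
python3 -c "
from h import *
st();shot('a')
a=cv2.hconcat([cv2.resize(cv2.imread('pics/top_a.png'),(400,400)),cv2.resize(cv2.imread('pics/scene_a.png'),(400,400))]);cv2.imwrite('pics/a.png',a)
"
```

```text
2.1833 [0.42179293 0.0150724  0.33593037] [ 1.79930081e+02 -3.04442023e-02 -6.87617126e+01] [ 0.08711335 -0.32222814 -0.3741558 ] g [-92.4  35.3]
```

View pics/a.png

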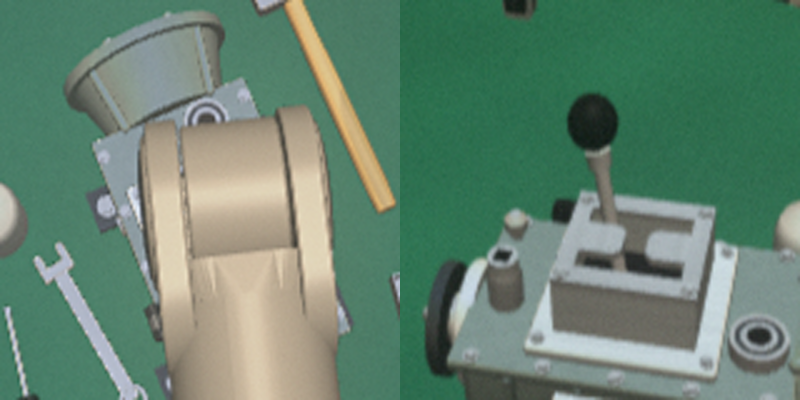

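View pics/scene_a_full.png

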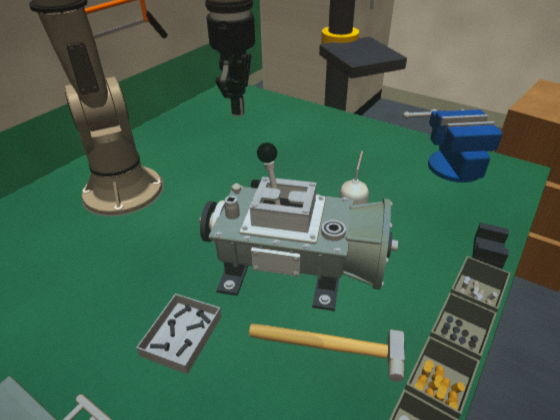

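Emit:
{"op": "step_arm", "data": {"series": "-2 4.6 -25 0 0 0.5 1;0 0 -25 0 0 0 1;0 0 -25 0 0 0 1;0 0 -19 0 0 0 1;0 0 0 0 0 0 1;0 0 0 0 0 0 1;4.6 1.9 0 0 0 0 1;4.6 1.9 0 0 0 0 1;4.6 1.9 0 0 0 0 1;4.6 1.9 0 0 0 0 1;4.6 1.9 0 0 0 0 1;4.6 1.9 0 0 0 0 1;4.6 1.9 0 0 0 0 1;4.6 1.9 0 0 0 0 1;0 0 0 0 0 0 1;0 0 0 0 0 0 1"}}

```text
clock: 3.62
eef_pos: [0.4558, 0.0359, 0.2423]
tool_rot: [179.8, 0.1, -68.2]
ft_force: [-4.7, -0.8, 2.7]
gripper_width: -0.002
```

```bash
python3 -c "
from h import *
st();shot('b')
"
```

```text
3.6167 [0.45578974 0.03593978 0.24232734] [ 1.79809256e+02  5.02081940e-02 -6.81972594e+01] [-4.73130912 -0.83997008  2.70544049] g [-53.1  42.2]
```

View pics/scene_b.png

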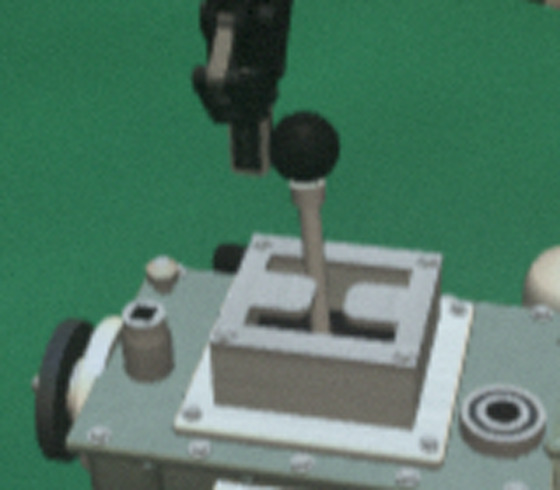

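```bash
cat >>h.py <<'E'
def lever(n,px):
    def f(a):
        d=np.array([np.tan(a[0]),-np.tan(a[1]),1]);d/=np.linalg.norm(d)
        return (proj(n,g2w(T,[0,0,.075]+.19*d))-px).ravel()
    s=least_squares(f,[-.05,-.1]);print("fore,across",s.x,"knob g mm",190*np.sin(s.x))
E
python3 -c "
from h import *
lever('scene',np.array([304/3.5+190,146/3.5+110]))
lever('scene',np.array([231/3+190,68/3+130]))
lever('top',np.array([221/3.5+215,373/3.5+115]))
"
```

```text
fore,across [-0.12403875 -0.2394104 ] knob g mm [-23.5069763  -45.05467742]
fore,across [-0.22795197 -0.22776551] knob g mm [-42.93676081 -42.90224782]
fore,across [-0.23165872 -0.22377975] knob g mm [-43.62252702 -42.16417336]
```

Emit:
{"op": "step_arm", "data": {"series": "4.1 1.6 0 0 0 0 1;4.1 1.6 0 0 0 0 1;4.1 1.6 0 0 0 0 1;4.1 1.6 0 0 0 0 1;4.1 1.6 0 0 0 0 1;0 0 0 0 0 0 1;0 0 0 0 0 0 1"}}

```text
clock: 4.3
eef_pos: [0.477, 0.0442, 0.2424]
tool_rot: [180.0, 0.0, -68.2]
ft_force: [-4.2, 0.1, 2.3]
gripper_width: -0.003
```

```bash
python3 -c "
from h import *
st();shot('c')
"
```

```text
4.3 [0.47698554 0.04424219 0.24237183] [ 1.79958980e+02  4.48007619e-02 -6.82023372e+01] [-4.15032589  0.14941837  2.30689656] g [-30.3  42. ]
```

View pics/scene_c.png

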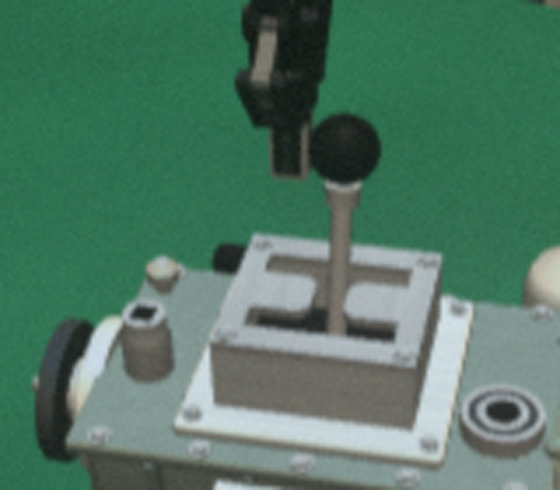

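```bash
python3 -c "
from h import *
lever('scene',np.array([345/3.5+190,149/3.5+110]))
"
```

```text
fore,across [ 0.0031649 -0.2300939] knob g mm [  0.60133084 -43.33310028]
```

Emit:
{"op": "step_arm", "data": {"series": "-9.3 -3.7 0 0 0 0 1;-9.3 -3.7 0 0 0 0 1;-9.3 23.2 0 0 0 0 1;-9.3 23.2 0 0 0 0 1;23.2 9.3 0 0 0 0 1;23.2 9.3 0 0 0 0 1;0 0 0 0 0 0 1;0 0 0 0 0 0 1;0 0 0 0 0 0 1"}}

```text
clock: 5.15
eef_pos: [0.4861, 0.1006, 0.2422]
tool_rot: [180.0, -0.0, -68.3]
ft_force: [-0.8, -0.1, -0.1]
gripper_width: 0.002
```

```bash
python3 -c "
from h import *
st();shot('d')
"
```

```text
5.15 [0.48613379 0.10064542 0.24220144] [ 1.79992219e+02 -2.49013935e-02 -6.82806608e+01] [-0.82708016 -0.05642091 -0.1281135 ] g [-1.  91.1]
```

View pics/scene_d.png

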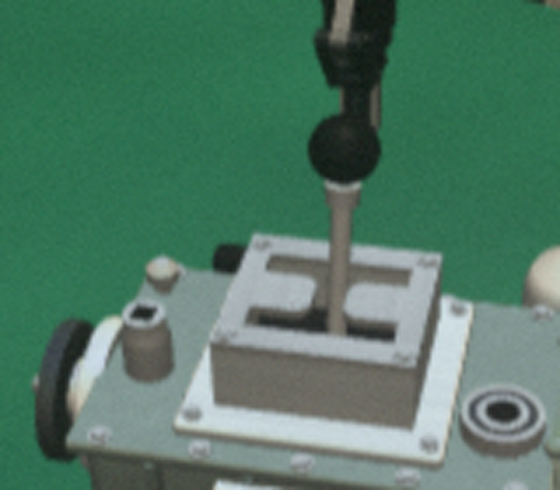

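Emit:
{"op": "step_arm", "data": {"series": "1.9 -4.6 0 0 0 0 1;1.9 -4.6 0 0 0 0 1;1.9 -4.6 0 0 0 0 1;1.9 -4.6 0 0 0 0 1;1.9 -4.6 0 0 0 0 1;1.9 -4.6 0 0 0 0 1;1.9 -4.6 0 0 0 0 1;1.9 -4.6 0 0 0 0 1;1.9 -4.6 0 0 0 0 1;1.9 -4.6 0 0 0 0 1;1.9 -4.6 0 0 0 0 1;1.9 -4.6 0 0 0 0 1;0 0 0 0 0 0 1"}}

```text
clock: 6.33
eef_pos: [0.51, 0.0439, 0.2419]
tool_rot: [180.0, -0.1, -68.4]
ft_force: [-0.2, 1.3, 0.8]
gripper_width: 0.004
```

```bash
python3 -c "
from h import *
st();shot('e')
"
```

```text
6.3333 [0.50996485 0.04392765 0.2419468 ] [ 1.79970787e+02 -8.45346392e-02 -6.83877922e+01] [-0.1562026   1.30583256  0.82045857] g [ 0.2 29.6]
```

View pics/scene_e.png

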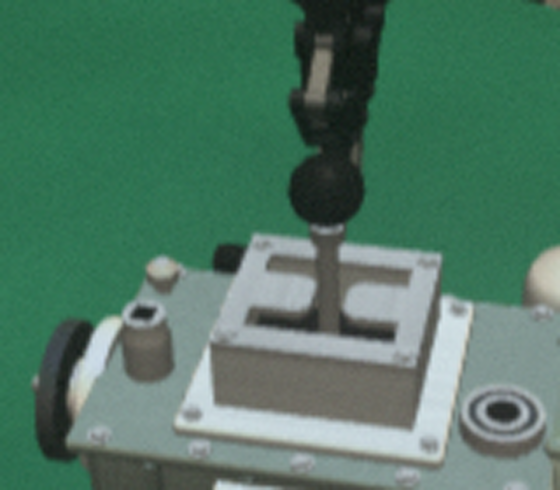

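```bash
python3 -c "
from h import *
lever('scene',np.array([326/3.5+190,190/3.5+110]))
"
```

```text
fore,across [0.00254544 0.02979944] knob g mm [0.48363292 5.66105576]
```

Emit:
{"op": "step_arm", "data": {"series": "1.9 -4.6 0 0 0 0 1;1.9 -4.6 0 0 0 0 1;1.9 -4.6 0 0 0 0 1;1.9 -4.6 0 0 0 0 1;1.9 -4.6 0 0 0 0 1;1.9 -4.6 0 0 0 0 1;0 0 0 0 0 0 1;0 0 0 0 0 0 1"}}

```text
clock: 7.1
eef_pos: [0.5214, 0.0168, 0.2421]
tool_rot: [-180.0, -0.1, -68.3]
ft_force: [-0.4, 0.2, 0.9]
gripper_width: -0.001
```

```bash
python3 -c "
from h import *
st();shot('f')
"
```

```text
7.1 [0.52140848 0.01683624 0.24211897] [-1.79988642e+02 -1.10592526e-01 -6.83438171e+01] [-0.41595155  0.18224197  0.89687697] g [0.8 0.2]
```

View pics/scene_f.png

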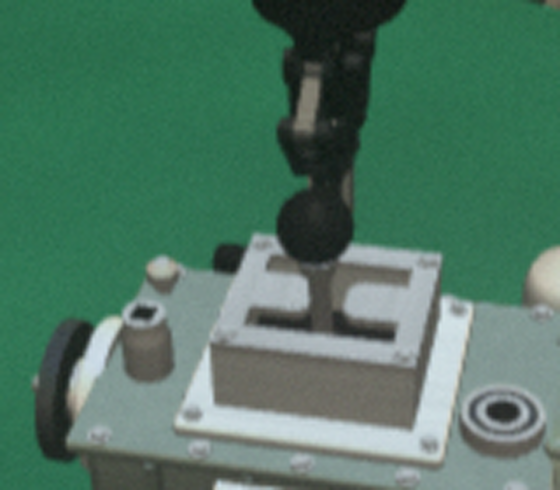

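Emit:
{"op": "step_arm", "data": {"series": "1.2 -2.8 0 0 0 0 1;1.2 -2.8 0 0 0 0 1;0 0 0 0 0 0 1;0 0 0 0 0 0 1"}}

```text
clock: 7.53
eef_pos: [0.5233, 0.0131, 0.2423]
tool_rot: [-180.0, 0.0, -68.2]
ft_force: [-1.1, 1.3, -0.0]
gripper_width: 0.001
```

```bash
python3 -c "
from h import *
lever('scene',np.array([315/3.5+190,227/3.5+110]))
st();shot('g')
"
```

```text
fore,across [0.00577012 0.18642517] knob g mm [ 1.09631679 35.21596725]
7.5333 [0.52329893 0.0131376  0.24234058] [-1.79977752e+02  4.51195060e-03 -6.82258802e+01] [-1.14778482  1.30078984 -0.03436549] g [ 1.2 -4. ]
```

View pics/scene_g.png

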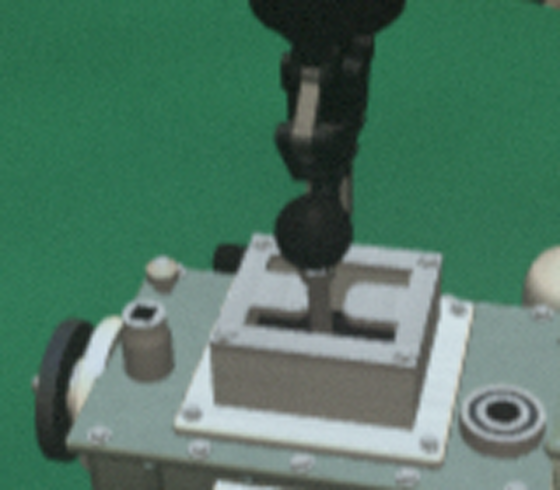

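Emit:
{"op": "step_arm", "data": {"series": "0.9 -2.3 0 0 0 0 1;0 0 0 0 0 0 1;0 0 0 0 0 0 1;-5.6 14 0 0 0 0 1;-18.9 -7.6 0 0 0 0 1;-18.9 -7.6 0 0 0 0 1;-18.9 -7.6 0 0 0 0 1;0 0 0 0 0 0 1;9.5 -23.7 0 0 0 0 1;9.5 -23.7 0 0 0 0 1;0 0 0 0 0 0 1;0 0 0 0 0 0 1;0 0 0 0 0 0 1"}}

```text
clock: 8.72
eef_pos: [0.4811, -0.0456, 0.2424]
tool_rot: [-180.0, -0.0, -68.3]
ft_force: [-0.3, 0.0, -0.4]
gripper_width: -0.004
```

```bash
python3 -c "
from h import *
st();shot('h')
"
```

```text
8.7167 [ 0.48107448 -0.04564053  0.24238863] [-1.79982332e+02 -3.99889812e-03 -6.82702408e+01] [-0.29705863  0.01918298 -0.42544764] g [-59.7 -43. ]
```

View pics/scene_h.png

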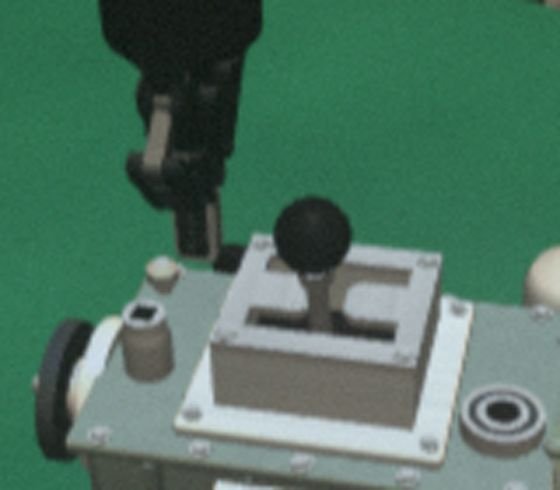

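Emit:
{"op": "step_arm", "data": {"series": "4.6 1.9 0 0 0 0 1;4.6 1.9 0 0 0 0 1;4.6 1.9 0 0 0 0 1;4.6 1.9 0 0 0 0 1;4.6 1.9 0 0 0 0 1;4.6 1.9 0 0 0 0 1;4.6 1.9 0 0 0 0 1;4.6 1.9 0 0 0 0 1;4.6 1.9 0 0 0 0 1;4.6 1.9 0 0 0 0 1;4.6 1.9 0 0 0 0 1;4.6 1.9 0 0 0 0 1;4.6 1.9 0 0 0 0 1;0 0 0 0 0 0 1"}}

```text
clock: 9.98
eef_pos: [0.5411, -0.0205, 0.2417]
tool_rot: [180.0, 0.0, -68.2]
ft_force: [-3.3, -1.6, 0.7]
gripper_width: -0.002
```

```bash
python3 -c "
from h import *
lever('scene',np.array([313/3.5+190,234/3.5+110]))
st();shot('i')
"
```

```text
fore,across [0.00592018 0.2125477 ] knob g mm [ 1.12482829 40.08068067]
9.9833 [ 0.54109873 -0.02046279  0.24173437] [ 1.79984283e+02  3.02250602e-02 -6.82049457e+01] [-3.25808401 -1.63284603  0.66123228] g [  5.4 -41.8]
```

View pics/scene_i.png

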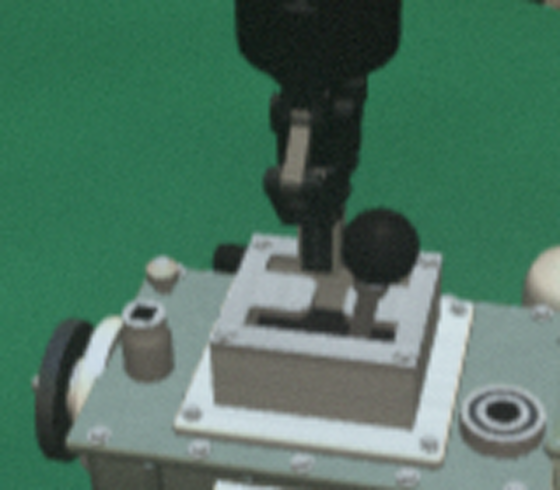

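Emit:
{"op": "step_arm", "data": {"series": "3.7 1.5 0 0 0 0 1;3.7 1.5 0 0 0 0 1;3.7 1.5 0 0 0 0 1;1.9 0.7 0 0 0 0 1;0 0 0 0 0 0 1;0 0 0 0 0 0 1"}}

```text
clock: 10.58
eef_pos: [0.5533, -0.0158, 0.2416]
tool_rot: [179.9, 0.0, -68.2]
ft_force: [-3.3, -2.6, -2.9]
gripper_width: -0.001
```

Emit:
{"op": "step_arm", "data": {"series": "0.9 0.4 0 0 0 0 1;0.9 0.4 0 0 0 0 1;0 0 0 0 0 0 1"}}

```text
clock: 10.83
eef_pos: [0.5554, -0.0152, 0.2422]
tool_rot: [180.0, -0.0, -68.3]
ft_force: [-4.1, -1.7, -4.1]
gripper_width: -0.003
```

Emit:
{"op": "step_arm", "data": {"series": "0.9 0.4 0 0 0 0 1;0.9 0.4 0 0 0 0 1;0 0 0 0 0 0 1"}}

```text
clock: 11.08
eef_pos: [0.5573, -0.0144, 0.2423]
tool_rot: [-180.0, -0.0, -68.3]
ft_force: [-3.6, -3.1, -3.9]
gripper_width: -0.002
```

```bash
python3 -c "
from h import *
st();shot('j')
"
```

```text
11.0833 [ 0.55732787 -0.01439807  0.24231587] [-1.79998084e+02 -3.71174895e-02 -6.82557859e+01] [-3.6317995  -3.14543642 -3.85654524] g [ 22.7 -42.1]
```

View pics/scene_j.png

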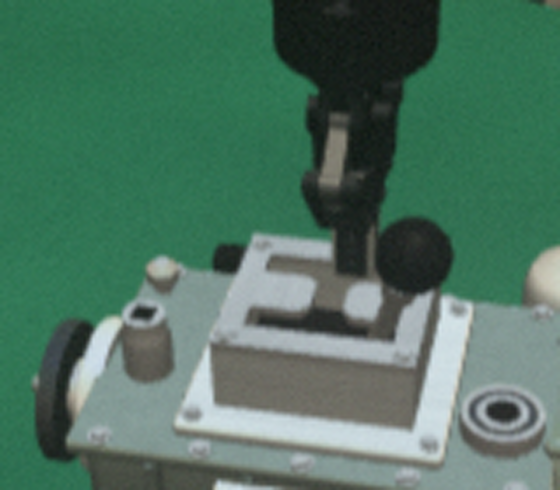

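```bash
python3 -c "
from h import *
lever('scene',np.array([414/3.5+190,255/3.5+110]))
"
```

```text
fore,across [0.28728603 0.20991694] knob g mm [53.83659984 39.59194624]
```

Emit:
{"op": "step_arm", "data": {"series": "0.9 0.4 0 0 0 0 1;0.9 0.4 0 0 0 0 1;0 0 0 0 0 0 1"}}

```text
clock: 11.43
eef_pos: [0.5586, -0.0138, 0.2423]
tool_rot: [179.9, -0.0, -68.3]
ft_force: [-4.5, -3.2, -2.0]
gripper_width: 0.003
```

Emit:
{"op": "step_arm", "data": {"series": "0.9 0.4 0 0 0 0 1;0.9 0.4 0 0 0 0 1;0 0 0 0 0 0 1"}}

```text
clock: 11.68
eef_pos: [0.5594, -0.0135, 0.2421]
tool_rot: [179.8, -0.0, -68.3]
ft_force: [-8.1, -2.1, -2.1]
gripper_width: -0.002
```

Emit:
{"op": "step_arm", "data": {"series": "0.9 0.4 0 0 0 0 1;0.9 0.4 0 0 0 0 1;0 0 0 0 0 0 1"}}

```text
clock: 11.93
eef_pos: [0.5601, -0.0132, 0.2419]
tool_rot: [179.6, -0.0, -68.3]
ft_force: [-8.8, -4.9, -1.1]
gripper_width: 0.0
```

Emit:
{"op": "step_arm", "data": {"series": "0 0 0 0 0 0 1;0 0 0 0 0 0 1;-9.3 -3.7 0 0 0 0 1;-13.9 -5.6 0 0 0 0 1;-13.9 -5.6 0 0 0 0 1;-13.9 -5.6 0 0 0 0 1;0 0 25 0 0 0 1;0 0 30 0 0 0 1;0 0 30 0 0 0 1;-28 -11 0 0 0 0 1;-28 -11 0 0 0 0 1;0 -30 0 0 0 0 1;0 -30 0 0 0 0 1;0 -30 0 0 0 0 1;0 -30 0 0 0 0 1;0 -30 0 0 0 0 1;0 0 0 0 0 0 1;0 0 0 0 0 0 1"}}

```text
clock: 13.43
eef_pos: [0.4579, -0.2058, 0.3288]
tool_rot: [-179.6, -0.2, -68.4]
ft_force: [0.3, 1.6, -0.2]
gripper_width: 0.003
```

```bash
python3 -c "
from h import *
st();shot('k')
"
```

```text
13.4333 [ 0.45794684 -0.2057908   0.32884476] [-179.63692345   -0.20551836  -68.4096645 ] [ 0.29144705  1.6411866  -0.16559259] g [-140.3 -183.3]
```

View pics/scene_k_full.png

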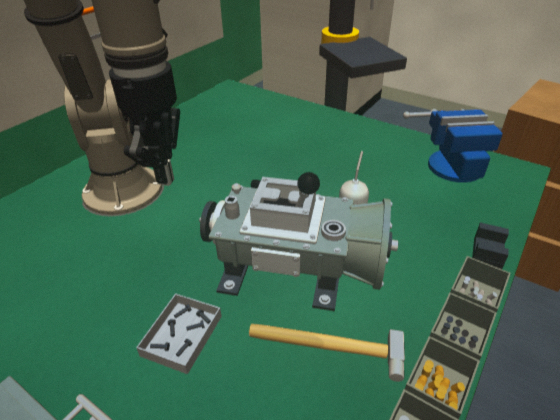

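View pics/scene_k.png

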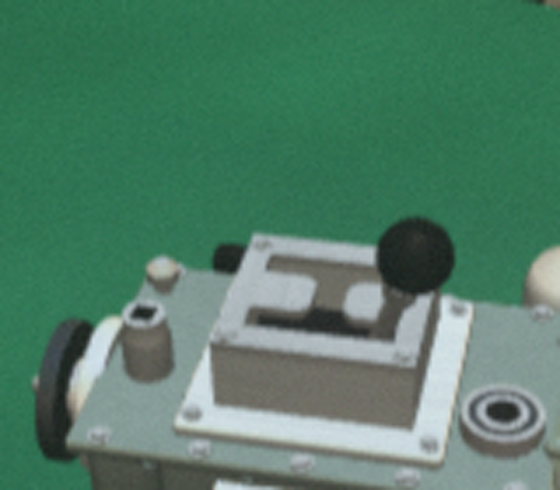

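View pics/top_k_full.png

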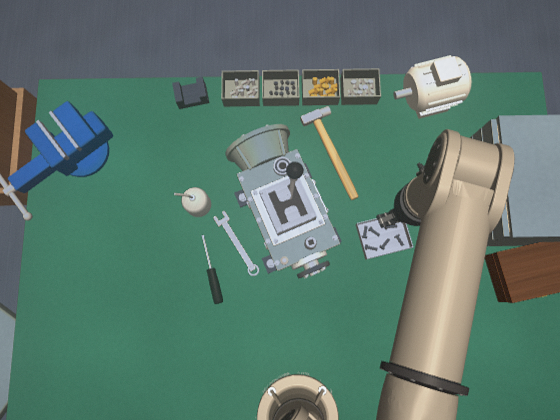

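```bash
python3 -c "
from h import *
lever('scene',np.array([415.5/3.5+190,257/3.5+110]))
for n,b in (('top',(155,190,280,315)),('scene',(165,200,290,325))):
    a=cv2.imread(f'pics/{n}_k_full.png');r0,r1,c0,c1=b
    g=cv2.cvtColor(a,6)[r0:r1,c0:c1];m=(g<58).astype('uint8');k,l,s,c=cv2.connectedComponentsWithStats(m)
    i=1+s[1:,4].argmax();print(n,s[i],c[i]+[c0,r0]);lever(n,c[i]+[c0,r0])
"
```

```text
fore,across [0.29279724 0.21528378] knob g mm [54.83999201 40.58868591]
top [17 13  6 10 11] [300.54545455 172.90909091]
fore,across [0.22940455 0.26577092] knob g mm [43.20556625 49.90410714]
scene [  8   7  22  22 378] [308.28042328 182.81746032]
fore,across [0.28712538 0.20944827] knob g mm [53.80732727 39.50484952]
```

```bash
python3 -c "
from h import *
a=cv2.imread('pics/top_k_full.png')[155:190,275:315];g=cv2.cvtColor(a,6)
p=cv2.HoughCircles(cv2.resize(g,None,fx=8,fy=8,interpolation=2),3,1,200,param1=80,param2=15,minRadius=60,maxRadius=95);print(p)
q=p[0,0,:2]/8+[274.5,154.5];print(q);lever('top',q);st()
ctrl.finish_job()
"
```

```text
[[[158.5 122.5  69.8]]]
[294.3125 169.8125]
fore,across [0.29515936 0.21320598] knob g mm [55.26954121 40.20293051]
13.5333 [ 0.45780274 -0.20251223  0.32879782] [-1.79697802e+02 -1.17244597e-01 -6.80836012e+01] [-0.1206856  -0.0891819  -0.26943426] g [-139.2 -180.2]
the job is handed in; nothing more can be done
```

The lever is in third, and I handed the job in at about 13.5 s of the 51 s allowed. I pushed it with the shut fingertips in three separate moves: forward out of second, right through neutral, then forward until it stopped. At the stop the push force climbed from about 5 N to 10 N. I then backed the arm well clear.

**Lever position:** After backing off, the scene camera put the lever at about 0.29 rad fore-and-aft and 0.21 rad across. The top camera gave 0.295 and 0.213. Both fore-and-aft readings are slightly past the 0.28 rad stop, which fits the roughly 2 mm calibration error. The requirement is more than 0.245 and more than 0.17.

**Failed check:** One automatic knob detection in the top picture caught a dark patch 11 pixels in area instead of the knob, so I discarded it and repeated it with a circle fit. The top reading above is that circle fit.

**Start position:** The lever measured about -0.23 rad at the start, so it was not fully at the second-gear stop.

**Tools and parts:** None of the tools or parts looks moved in the before and after pictures. I judged this by eye and did not measure each one.

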